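Clear the run-down ribbon rolls from the gift-wrap stands

ROBOT

A 7-joint arm with a two-finger parallel gripper is mounted at the origin on the work surface. World frame = base frame: x ahead of the robot, y to its left, z up, the work surface at z = 0. Lengths are in m, angles in degrees, forces in N, time in s.
With the tool pointing down it reaches from about 0.35 to 0.9 m from the base axis. Payload 8.1 kg.
Tool frame: the origin (TCP) lies at the very end of the fingers, on their centre line; the grasp point (between the pads) lies 19 mm behind it; z points along the fingers, y is the line along which they close (so a half turn about z gives the same grasp; the last joint's range is limited). The gripper opens to 85 mm and grips with 20 to 120 N. Pads are 22 mm wide; open, the fingers measure 114 mm over their backs; the gripper's body (76 mm by 85 mm) begins 54 mm behind the grasp point. The pads swing forward as they close: fully open they stand 13 mm farther back than shut.
Start: joints at [-79.676, 24.895, 1.432, 90.138, -0.665, 64.973, -4.303], TCP at [0.174, 0.6, 0.231] pointing down, gripper open.
Joint ranges: [-149.89, 149.89], [-25.12, 119.58], [-72.63, 75.52], [4.76, 147.25], [-75.54, 255.54], [6.69, 114.76], [-157.13, 157.13]. Speed limits (degrees/s): [127.2, 127.2, 172.46, 172.46, 180, 180, 180].

INTERFACE

Orientations are given as a 3x3 rotation matrix whose columns are the frame's x, y, z axes.
In Python, from rig import robot gives the robot as it stands.
- The arm moves only by the shell command python3 -m inch 'ROWS' [FORCE]. ROWS is JSON, one flat list of numbers, 7 for each row, row after row: the shift along the tool's x, y, z in cm, then the turn, a rotation vector about the tool's x, y, z in rad, then the opening, from 0 (shut) to 1 (fully open). In form: [dx, dy, dz, rx, ry, rz, fingers, dx, dy, dz, rx, ry, rz, fingers, ...]. A call has 1 to 12 rows; each row is the pose to reach, as a shift and turn from the pose commanded when the call began, along the tool's axes at that moment; what a row does not reach only later rows make up. A row lasts 1/12 s, in which the tool goes at most 41.7 mm and 7.16 degrees, less where a joint would pass 70% of its speed; a pose out of reach is approached as far as the arm can. A call with a gripper value outside its range is refused whole. The fingers move at their own pace and stop on an object; FORCE is the grip in N (left out, the last holds). Time passes only in rows, so rows that repeat a pose let the fingers close. It gives the time, the measured TCP pose, the force, the opening and the grip force at its end, in the units of the state.
- robot.read_state(): the state, without advancing time (a new reading comes with each control period).
- robot.snapshot(name): name is "side" or "top" or "wrist"; returns the picture (400x640x3 uint8, red, green, blue); there is no depth.
- robot.camera_info(name): a dict with "camera_matrix" (3x3 intrinsics, pixels), "camera_from_world" (4x4, takes a point from world to camera coordinates). Camera axes: x right, y up, looking along -z (the intrinsics and any distortion apply to the point x, -y, -z); pixel columns grow to the right and rows downward; lengths in m; the calibration is good to about 2 mm. A picture is of the moment at which its call begins: read the wrist's pose just before it. camera_info takes no time and is no camera call; for the wrist camera it gives the pose at the moment of the call.
- robot.close_job(): hands the job in; it is judged then, once.
Trained networks look in the newest picture that a camera, given by its name, has taken for a name from the list of things; names that differ only in an ending like _2 or _b are one class to them, and where a whole thing is asked for, a point or a joint stands for the part that bears it (a point fixed in the world has none). Each returns a list of dicts, best first, with "conf" (0 to 1); they miss things now and then, are a little off and sometimes report something else, mostly with a low value. They report only what shows in the picture. A call takes as long as a camera call. They do not tell look-alikes from the thing itself.
- robot.trace(camera, name): "pixels" (400x640 bool, what is visible of it) and "rect" ([centre column, centre row, width, height] in pixels, round what is visible of it).
The state is a dict: "t": time; "joint_pos": joint angles; "qd": joint speeds; "tau": joint torques, N m; "tool_pos": TCP position; "ee_rot": TCP orientation; "force": force on the tool from outside, world axes, zero at the start; "torque": the same for the moment, N m; "width": finger opening in m; "gripper_force": force on a finger pad.
Only numpy, scipy, OpenCV 4.12 (cv2) and the standard library are available. Lean on these libraries where they do the work, as an engineer would, in place of code of your own. Each camera call takes 0.05 s, during which the arm holds its last target. There are 200 camera calls.

TASK

On the gift-wrapping counter, take every run-down ribbon roll (the thin ones) off its post, opening its clamp lever to free it, and lay them side by side on the floor of the grey tray; the full roll stays on its post. Finish with all four clamp levers swung fully shut, on the bare posts too, and leave the jar, glass and carton alone.

Things in the scene. Friction and masses are not known exactly. Their poses are not given: they have to be found in the camera images.
- stand1: Ribbon stand, one of four alike, about 140 mm apart: dark steel block fixed to the counter, x -45 to +65, 70 wide, 25 mm high. Origin: on the counter under the axis of the upright post (20 mm diameter, top at z = 61 mm; a roll rests on the block at z = 25). Hinge cheeks at x = 42 to 58, 26 mm wide, 78 mm high, on the +x side, away from the robot.
- lever1 (a joint): Clamp lever of stand1, rad. 0: shut, its arm (12 mm wide) level over the roll, pointing to the stand's -x. Grows as it swings up and away from the robot: 1.57 upright, 2.3 fully open (stop). Turns easily (1 N at the grip); friction holds it where it is left. From 1.9 on there is room to lift a roll off. One of the four starts open, the rest shut or nearly.
- grip1 (a point): Middle of the free part of lever1's black grip bar: round, 10 mm diameter, along the stand's y, free from y = +6 to +50 mm. Lever shut: this point is at (-62, 31, 90) mm in the stand's frame; it moves with the lever, 114 mm from the hinge. The bar can turn between the fingers, so the tool can keep pointing down.
- hinge1 (a point): Hinge axis of lever1 (along the stand's y), fixed at x = +50, y = 0, z = 68 mm in the stand's frame.
- stand2: Ribbon stand, one of four alike, about 140 mm apart: dark steel block fixed to the counter, x -45 to +65, 70 wide, 25 mm high. Origin: on the counter under the axis of the upright post (20 mm diameter, top at z = 61 mm; a roll rests on the block at z = 25). Hinge cheeks at x = 42 to 58, 26 mm wide, 78 mm high, on the +x side, away from the robot.
- lever2 (a joint): Clamp lever of stand2, rad. 0: shut, its arm (12 mm wide) level over the roll, pointing to the stand's -x. Grows as it swings up and away from the robot: 1.57 upright, 2.3 fully open (stop). Turns easily (1 N at the grip); friction holds it where it is left. From 1.9 on there is room to lift a roll off. One of the four starts open, the rest shut or nearly.
- grip2 (a point): Middle of the free part of lever2's black grip bar: round, 10 mm diameter, along the stand's y, free from y = +6 to +50 mm. Lever shut: this point is at (-62, 31, 90) mm in the stand's frame; it moves with the lever, 114 mm from the hinge. The bar can turn between the fingers, so the tool can keep pointing down.
- hinge2 (a point): Hinge axis of lever2 (along the stand's y), fixed at x = +50, y = 0, z = 68 mm in the stand's frame.
- stand3: Ribbon stand, one of four alike, about 140 mm apart: dark steel block fixed to the counter, x -45 to +65, 70 wide, 25 mm high. Origin: on the counter under the axis of the upright post (20 mm diameter, top at z = 61 mm; a roll rests on the block at z = 25). Hinge cheeks at x = 42 to 58, 26 mm wide, 78 mm high, on the +x side, away from the robot.
- lever3 (a joint): Clamp lever of stand3, rad. 0: shut, its arm (12 mm wide) level over the roll, pointing to the stand's -x. Grows as it swings up and away from the robot: 1.57 upright, 2.3 fully open (stop). Turns easily (1 N at the grip); friction holds it where it is left. From 1.9 on there is room to lift a roll off. One of the four starts open, the rest shut or nearly.
- grip3 (a point): Middle of the free part of lever3's black grip bar: round, 10 mm diameter, along the stand's y, free from y = +6 to +50 mm. Lever shut: this point is at (-62, 31, 90) mm in the stand's frame; it moves with the lever, 114 mm from the hinge. The bar can turn between the fingers, so the tool can keep pointing down.
- hinge3 (a point): Hinge axis of lever3 (along the stand's y), fixed at x = +50, y = 0, z = 68 mm in the stand's frame.
- stand4: Ribbon stand, one of four alike, about 140 mm apart: dark steel block fixed to the counter, x -45 to +65, 70 wide, 25 mm high. Origin: on the counter under the axis of the upright post (20 mm diameter, top at z = 61 mm; a roll rests on the block at z = 25). Hinge cheeks at x = 42 to 58, 26 mm wide, 78 mm high, on the +x side, away from the robot.
- lever4 (a joint): Clamp lever of stand4, rad. 0: shut, its arm (12 mm wide) level over the roll, pointing to the stand's -x. Grows as it swings up and away from the robot: 1.57 upright, 2.3 fully open (stop). Turns easily (1 N at the grip); friction holds it where it is left. From 1.9 on there is room to lift a roll off. One of the four starts open, the rest shut or nearly.
- grip4 (a point): Middle of the free part of lever4's black grip bar: round, 10 mm diameter, along the stand's y, free from y = +6 to +50 mm. Lever shut: this point is at (-62, 31, 90) mm in the stand's frame; it moves with the lever, 114 mm from the hinge. The bar can turn between the fingers, so the tool can keep pointing down.
- hinge4 (a point): Hinge axis of lever4 (along the stand's y), fixed at x = +50, y = 0, z = 68 mm in the stand's frame.
- used1: Run-down ribbon roll: a ring with a thin blue winding on a card core, outside diameter 44 mm, hole 25 mm, 34 mm high, about 30 g. Origin: centre of its underside; z along its axis. Starts on one of the four posts, under the lever. Two or three of the three exist; absent ones read None and leave a post bare.
- used2: Run-down ribbon roll: a ring with a thin blue winding on a card core, outside diameter 44 mm, hole 25 mm, 34 mm high, about 30 g. Origin: centre of its underside; z along its axis. Starts on one of the four posts, under the lever. Two or three of the three exist; absent ones read None and leave a post bare.
- used3: Run-down ribbon roll: a ring with a thin blue winding on a card core, outside diameter 44 mm, hole 25 mm, 34 mm high, about 30 g. Origin: centre of its underside; z along its axis. Starts on one of the four posts, under the lever. Two or three of the three exist; absent ones read None and leave a post bare.
- full: Full ribbon roll: the same core and ribbon, outside diameter 66 mm, 34 mm high, about 100 g, always present on one of the posts. Origin: centre of its underside; z along its axis. It stays where it is.
- tray: Loose grey plastic tray, open on top, 160 mm (own x) x 112 mm (own y) x 30 mm high, walls and floor 4 mm, 0.5 kg, standing on the counter in one of the five places of the row. Origin: centre of its underside.
- jar: Bystander: amber jar with brass lid, 72 mm wide, 95 mm high, behind the row of stands (far side). Origin: centre of its underside.
- glass: Bystander: drinking glass, 64 mm wide, 75 mm high, behind the row of stands. Origin: centre of its underside.
- carton: Bystander: cardboard carton 90 x 140 x 60 mm, behind the row of stands. Origin: centre of its underside.
There are look-alikes about, which are no part of the job. What is shaped like the stand1 but green or red is not meant.

How it is judged:
By the outcome, as a careful person would: the job done as asked, in the order asked, and still so for the second after the job is handed in, with the robot touching nothing.
Of used1, used2, used3 only 2 to 3 are there at a start; the rules pass over those that are not, and their reading is None.
At some moment in a run one of used1, used2, used3, tray may be knocked a few centimetres aside while the robot is not near it.
Once in a run the grip may slacken for a moment while it holds something.
It also fails if it takes over 210 s, if anything falls off the work surface, if the arm or the gripper's body presses on something with over 40 N, if the wrist force passes 120 N, or if a joint passes its speed limit or range.

## Working session

There is one attempt and no reset: what is moved stays moved. The work goes in short steps, Python scripts to look and compute and a shell command to move; the robot and the scene stay as the last step left them, time stands still between calls to the robot, and variables do not carry over. Pictures are saved under pics/ and viewed, at most 17 in all, crops included, and the job is handed in when it is done.

```bash
ls; mkdir -p pics
python3 - <<'E'
from rig import robot
import cv2,numpy as np
s=robot.read_state();print(s['t'],s['tool_pos'],np.round(s['ee_rot'],3).tolist(),s['width'])
for n in("top","side"):
    im=robot.snapshot(n);cv2.imwrite(f"pics/{n}0.png",im[:,:,::-1])
    c=robot.camera_info(n);print(n,np.round(c['camera_matrix'],1).tolist(),np.round(c['camera_from_world'],3).tolist(),[k for k in c])
E
```

```text
pics
0.0 [0.1743315  0.59965565 0.2305247 ] [[-0.96, 0.279, -0.0], [0.279, 0.96, -0.002], [-0.0, -0.002, -1.0]] 0.08585005692056674
top [[428.3, 0.0, 328.3], [0.0, 428.3, 193.7], [0.0, 0.0, 1.0]] [[-0.027, -1.0, -0.005, -0.054], [0.984, -0.028, 0.178, -0.544], [-0.178, -0.0, 0.984, -1.077], [0.0, 0.0, 0.0, 1.0]] ['camera_matrix', 'camera_from_world']
side [[488.2, 0.0, 323.9], [0.0, 488.2, 206.7], [0.0, 0.0, 1.0]] [[-0.978, -0.211, -0.006, 0.51], [0.144, -0.69, 0.71, -0.195], [-0.154, 0.693, 0.705, -1.2], [0.0, 0.0, 0.0, 1.0]] ['camera_matrix', 'camera_from_world']
```

View pics/top0.png

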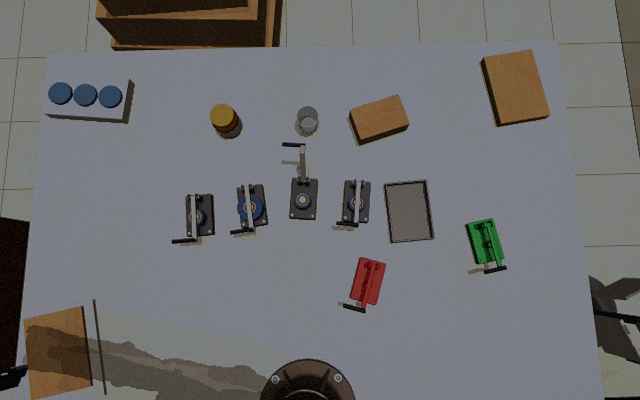

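View pics/side0.png

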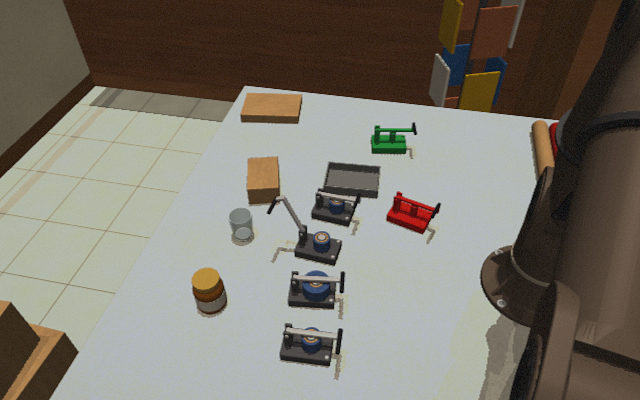

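```bash
cat > h.py <<'E'
from rig import robot
import cv2,numpy as np
from scipy.optimize import minimize,differential_evolution
def proj(c,P):
    P=np.atleast_2d(P);T=c['camera_from_world'];q=P@T[:3,:3].T+T[:3,3]
    q=q*[1,-1,-1];u=q@np.array(c['camera_matrix']).T
    return u[:,:2]/u[:,2:]
def back(c,uv,z):
    T=np.array(c['camera_from_world']);K=np.array(c['camera_matrix'])
    d=np.linalg.solve(K,[uv[0],uv[1],1])*[1,-1,-1];d=T[:3,:3].T@d;o=-T[:3,:3].T@T[:3,3]
    return o+d*(z-o[2])/d[2]
def snap(n):
    c=robot.camera_info(n);c={k:np.array(v) for k,v in c.items()};return c,robot.snapshot(n)
def crop(im,r,f,name):
    a,b,w,h=r;cv2.imwrite(f"pics/{name}.png",cv2.resize(im[b:b+h,a:a+w,::-1],None,fx=f,fy=f,interpolation=cv2.INTER_CUBIC))
def box(x0,x1,y0,y1,z0,z1):
    return np.array([[x,y,z] for x in(x0,x1) for y in(y0,y1) for z in(z0,z1)])/1000
def sol(c,P,pose,S=4):
    x,y,a=pose;R=np.array([[np.cos(a),-np.sin(a),0],[np.sin(a),np.cos(a),0],[0,0,1]])
    uv=proj(c,P@R.T+[x,y,0])
    m=np.zeros((400*S,640*S),np.uint8)
    cv2.fillConvexPoly(m,cv2.convexHull(np.round((uv+.5)*S-.5).astype(np.int32)),1);return m
def fit(c,mask,other,parts,p0,S=4):
    # mask: thing's visible px; other: px where something may hide it
    big=lambda m:cv2.resize(m.astype(np.uint8),None,fx=S,fy=S,interpolation=cv2.INTER_NEAREST)>0
    M,O=big(mask),big(other)
    def cost(p):
        s=np.zeros_like(M)
        for P in parts:s|=sol(c,P,p,S)>0
        return (M&~s).sum()+(s&~M&~O).sum()
    best=None
    for a in(-.15,0,.15):
        r=minimize(cost,[p0[0],p0[1],p0[2]+a],method='Nelder-Mead',options=dict(initial_simplex=np.array([p0[0],p0[1],p0[2]+a])+np.array([[0,0,0],[.012,0,0],[0,.012,0],[0,0,.15]]),xatol=1e-4,fatol=1))
        if best is None or r.fun<best.fun:best=r
    return best.x,best.fun/S/S,M.sum()/S/S
t=np.linspace(0,2*np.pi,24,endpoint=False)
POST=np.array([[.01*np.cos(a),.01*np.sin(a),z] for a in t for z in(.02,.061)])
STAND=[box(-45,65,-35,35,0,25),box(42,58,-13,13,0,78),POST]
TRAY=[box(-80,80,-56,56,0,30)]
E
python3 - <<'E'
from h import *
for n in("top","side"):
    c,im=snap(n)
    if n=="top":crop(im,(165,130,280,120),2.85,"topcrop")
    for k in("stand1","lever1","grip1","used1","full","tray"):
        D=robot.trace(n,k);print(n,k,[(round(d['conf'],2),np.round(d['rect']).astype(int).tolist(),int(d['pixels'].sum())) for d in D])
        np.savez(f"{n}_{k}.npz",m=np.array([d['pixels'] for d in D]),conf=[d['conf'] for d in D])
E
```

```text
top stand1 [(0.79, [486, 247, 42, 53], 1298), (0.77, [356, 204, 35, 53], 1055), (0.76, [364, 285, 45, 57], 1331), (0.71, [249, 209, 35, 52], 792), (0.58, [301, 181, 34, 78], 1204), (0.57, [191, 221, 44, 44], 1020), (0.21, [349, 205, 24, 44], 301)]
top lever1 [(0.87, [350, 204, 26, 42], 205), (0.75, [186, 221, 22, 45], 383), (0.71, [358, 285, 35, 51], 319), (0.67, [295, 162, 25, 41], 247), (0.55, [495, 247, 23, 52], 321), (0.52, [242, 211, 21, 46], 272), (0.46, [303, 200, 16, 19], 205)]
top grip1 [(0.76, [243, 210, 24, 44], 288), (0.76, [495, 250, 24, 49], 257), (0.74, [350, 205, 23, 47], 364), (0.58, [358, 288, 31, 50], 350), (0.52, [185, 221, 26, 44], 307), (0.51, [293, 162, 25, 43], 263), (0.37, [354, 205, 34, 50], 1019)]
top used1 [(0.7, [197, 219, 21, 18], 146), (0.61, [243, 211, 24, 48], 350), (0.21, [193, 220, 47, 45], 1088)]
top full [(0.75, [249, 206, 26, 29], 438)]
top tray [(0.64, [411, 212, 54, 61], 2657)]
side stand1 [(0.85, [306, 231, 72, 73], 1259), (0.83, [392, 139, 48, 31], 889), (0.7, [336, 207, 50, 34], 1063), (0.6, [414, 211, 54, 44], 1237), (0.56, [316, 289, 55, 38], 1144)]
side lever1 [(0.82, [419, 207, 39, 26], 237), (0.81, [341, 202, 41, 19], 267), (0.77, [318, 282, 53, 26], 352), (0.75, [316, 343, 58, 25], 428), (0.7, [396, 132, 34, 11], 169), (0.52, [284, 214, 35, 38], 275)]
side grip1 [(0.84, [311, 342, 56, 30], 426), (0.83, [317, 282, 51, 23], 369), (0.75, [419, 207, 40, 20], 207), (0.72, [286, 215, 36, 38], 295), (0.69, [398, 129, 35, 10], 174), (0.55, [342, 202, 38, 14], 178)]
side used1 [(0.84, [312, 340, 19, 24], 263), (0.77, [337, 209, 16, 14], 159), (0.67, [341, 200, 42, 15], 237), (0.55, [321, 243, 20, 18], 264), (0.27, [318, 284, 53, 21], 358)]
side full [(0.84, [318, 286, 32, 29], 550), (0.37, [320, 241, 18, 20], 277), (0.26, [335, 208, 17, 17], 231)]
side tray [(0.76, [350, 182, 56, 40], 1710)]
```

View pics/topcrop.png

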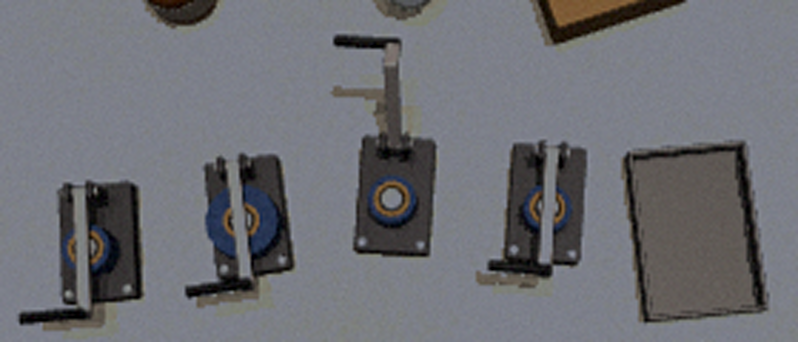

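```bash
cat > m.py <<'E'
from h import *
G={'A':(200,215),'B':(252,206),'C':(303,198),'D':(356,203)}
ims={};O={};cs={}
for n in("top","side"):
    cs[n],ims[n]=snap(n)
    o=np.zeros((400,640),np.uint8)
    for k in("lever1","grip1"):
        z=np.load(f"{n}_{k}.npz")
        for m,cf in zip(z['m'],z['conf']):
            if cf>.5:o|=m.astype(np.uint8)
    O[n]=cv2.dilate(o,np.ones((5,5)))>0
res={}
for n in("top","side"):
    c=cs[n];v=ims[n].max(2).astype(int)
    print(n,'table',v[210,280] if n=='top' else v[300,400])
    for k,g in G.items():
        p=back(cs['top'],g,.025)[:2] if n=='top' else res[k][:2]
        roi=sol(c,box(-75,95,-60,60,0,30),(p[0],p[1],res[k][2] if k in res else 0),1)>0
        M=roi&(v<88)
        blue=roi&(ims[n][:,:,2].astype(int)>ims[n][:,:,0]+25)
        ig=O[n]|(~roi)
        # ignore a band behind the lever/cheeks: use filled mask without ignored px
        M=cv2.morphologyEx((M|blue).astype(np.uint8),cv2.MORPH_CLOSE,np.ones((7,7)))>0
        x,f,a=fit(c,M&~ig,ig|False,STAND[:2],(p[0],p[1],0.0 if k not in res else res[k][2]))
        print(n,k,np.round(x,4),'resid px',round(f),'of',round(a));
        if n=='top':res[k]=x
    m=robot.trace(n,"tray")[0]['pixels'] if 0 else np.load(f"{n}_tray.npz")['m'][0]
    p=back(cs['top'],(409,211),.015)
    print(n,'tray',fit(c,m,np.zeros_like(m),TRAY,(p[0],p[1],np.pi/2*0)) , fit(c,m,np.zeros_like(m),TRAY,(p[0],p[1],0))[0] if 0 else '')
E
python3 m.py
```

```text
top table 137
top A [0.489  0.2783 0.0614] resid px 49 of 758
top B [0.5103 0.1374 0.1273] resid px 46 of 751
top C [ 0.5273  0.     -0.0837] resid px 47 of 1063
top D [ 0.5148 -0.1414 -0.1145] resid px 64 of 687
top tray (array([ 0.49587706, -0.28275435,  0.06574119]), np.float64(65.6875), np.float64(2657.0)) 
side table 184
side A [0.4887 0.2762 0.0783] resid px 60 of 1297
side B [0.5101 0.1349 0.1433] resid px 97 of 1167
side C [ 0.528  -0.0026 -0.0533] resid px 172 of 1098
side D [ 0.5147 -0.1454 -0.102 ] resid px 51 of 862
side tray (array([ 0.49789067, -0.28597379,  0.07636517]), np.float64(72.625), np.float64(1710.0))
```

```bash
cat >> h.py <<'E'
ST={'A':(.489,.277,.070),'B':(.510,.136,.135),'C':(.5277,-.0013,-.068),'D':(.5148,-.143,-.108)}
def w(k,p):
    x,y,a=ST[k];p=np.array(p)/1000
    return np.array([x+p[0]*np.cos(a)-p[1]*np.sin(a),y+p[0]*np.sin(a)+p[1]*np.cos(a),p[2]])
def grip(k,a,yy=31):
    return w(k,[50-112*np.cos(a)+22*np.sin(a),yy,68+112*np.sin(a)+22*np.cos(a)])
def go(pos,head,start=None,s=None):
    """TCP target, heading of tool y (deg, mod 180), tool straight down -> shift cm + rotvec from current/start"""
    from scipy.spatial.transform import Rotation as Ro
    s=s or robot.read_state();p=np.array(s['tool_pos']);R=np.array(s['ee_rot'])
    if start is not None:p,R=start
    h0=np.degrees(np.arctan2(R[1,1],R[0,1]));d=(head-h0+90)%180-90;h=np.radians(h0+d)
    y=np.array([np.cos(h),np.sin(h),0]);z=np.array([0,0,-1.]);T=np.stack([np.cross(y,z),y,z],1)
    print('shift',np.round((R.T@(np.array(pos)-p))*100,2),'rot',np.round(Ro.from_matrix(R.T@T).as_rotvec(),3),'dist mm',round(np.linalg.norm(np.array(pos)-p)*1000))
    return np.array(pos),T
E
cat > a.py <<'E'
from h import *
c,im=snap("top")
for k,u in dict(A=(88,247),B=(240,221),C=(392,199),D=(547,206)).items():
    x=back(c,np.array(u)/2.85+[165,130],.059);print(k,'roll seen - stand',np.round((x-w(k,[0,0,59]))*1000))
bars=dict(A=((20,318),(90,316)),B=((187,291),(250,288)),C=((335,41),(398,43)),D=((488,265),(548,269)))
for k,(l,r) in bars.items():
    l,r=[np.array(q)/2.85+[165,130] for q in(l,r)]
    bst=[]
    for a in np.arange(0,2.35,.02):
        q=proj(c,[grip(k,a,50),grip(k,a,6)]);bst.append((np.linalg.norm(q-[l,r],axis=1).sum(),a))
    print(k,'angle',np.round(min(bst),2),np.round(bst[0][0],1))
E
python3 a.py
python3 - <<'E'
from h import *
go(w('C',[0,0,150]),86.1)
E
```

```text
A roll seen - stand [ 0. -2. -0.]
B roll seen - stand [-1.  1. -0.]
C roll seen - stand [-2.  0. -0.]
D roll seen - stand [ 1.  1. -0.]
A angle [7.11 0.  ] 7.1
B angle [5.42 0.02] 5.4
C angle [5.8  1.98] 152.9
D angle [3.49 0.02] 3.8
shift [-50.71 -47.9    8.13] rot [ 0.     0.    -0.215] dist mm 702
```

```bash
python3 -m inch '[-4,-4,0.5,0,0,-0.1,0.75,-8,-8,1,0,0,-0.215,0.75,-12,-12,2,0,0,-0.215,0.75,-16,-15,3,0,0,-0.215,0.75,-20,-18,3,0,0,-0.215,0.75,-24,-22,3,0,0,-0.215,0.75,-28,-26,3,0,0,-0.215,0.75,-31,-29,3,0,0,-0.215,0.75,-34,-32,3,0,0,-0.215,0.75,-37,-35,3,0,0,-0.215,0.75,-40,-38,3,0,0,-0.215,0.75,-42,-40,3,0,0,-0.215,0.75]' 30
python3 -c "
from h import *
go(w('C',[0,0,150]),86.1)"
```

```text
t: 1.95
tool_pos: [0.427, 0.1686, 0.2021]
ee_rot: [[-0.998, 0.068, 0.001], [0.068, 0.998, 0.001], [-0.001, 0.001, -1.0]]
force: [1.2, 0.3, 0.8]
width: 0.0642
gripper_force: 0.0
shift [-11.2  -16.27   5.21] rot [0.001 0.001 0.   ] dist mm 204
```

```bash
python3 -m inch '[-2,-3,1,0,0,0,0.75,-4,-6,2,0,0,0,0.75,-6,-9,3,0,0,0,0.75,-8,-12,4,0,0,0,0.75,-10,-14.5,5,0,0,0,0.75,-11.2,-16.3,5.2,0,0,0,0.75,-11.2,-16.3,5.2,0,0,0,0.75]'
python3 - <<'E'
from h import *
print(robot.read_state()['tool_pos'])
c,im=snap("wrist");cv2.imwrite("pics/w1.png",im[:,:,::-1])
print(proj(c,[w('C',[0,0,61]),w('C',[-45,35,25]),w('C',[-45,-35,25]),w('C',[65,35,25])]).round())
go(w('C',[0,0,30]),86.1)
E
```

```text
t: 2.53
tool_pos: [0.5286, -0.0052, 0.1492]
ee_rot: [[-0.997, 0.074, 0.001], [0.074, 0.997, -0.003], [-0.001, -0.003, -1.0]]
force: [0.2, -0.0, -0.4]
width: 0.0642
gripper_force: 0.0
[ 0.52858997 -0.00518195  0.1491971 ]
[[317. 194.]
 [356. 132.]
 [276. 133.]
 [351. 244.]]
shift [-0.    0.13 11.94] rot [-0.001  0.    -0.004] dist mm 119
```

View pics/w1.png

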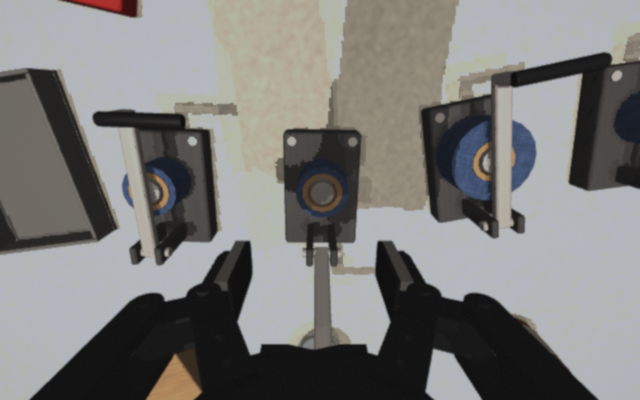

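Run:
```python
from h import *
c,im=snap("wrist");crop(im,(60,60,260,220),3,"w1c")
for k in 'BCD':print(k,proj(c,[w(k,q) for q in([-45,35,25],[-45,-35,25],[65,35,25],[65,-35,25],[0,0,61])]).round().tolist(),proj(c,[grip(k,0,6),grip(k,0,50)]).round().tolist())
```

```text
B [[503.0, 94.0], [420.0, 111.0], [504.0, 212.0], [431.0, 225.0], [485.0, 163.0]] [[517.0, 77.0], [589.0, 62.0]]
C [[353.0, 134.0], [273.0, 134.0], [349.0, 245.0], [278.0, 245.0], [313.0, 196.0]] [[322.0, 122.0], [389.0, 121.0]]
D [[193.0, 133.0], [113.0, 130.0], [203.0, 244.0], [133.0, 242.0], [138.0, 193.0]] [[109.0, 118.0], [177.0, 120.0]]
```

View pics/w1c.png

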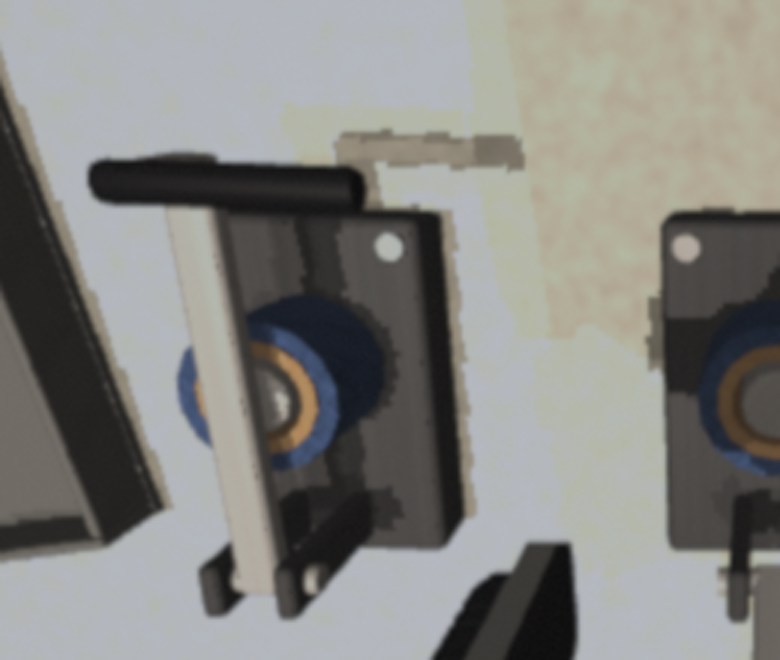

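Run:
```python
from h import *
c,im=snap("wrist");s=robot.read_state();p=s['tool_pos'];R=np.array(s['ee_rot'])
print(p,np.round(c['camera_matrix'],1).tolist());T=c['camera_from_world'];o=-T[:3,:3].T@T[:3,3]
print('cam in tool',R.T@(o-p),'cam axes in tool',np.round(R.T@T[:3,:3].T,3).tolist())
for dz in(0,-.005,-.02):print(dz,proj(c,[p+R@[0,y,dz] for y in(-.032,0,.032)]).round(1).tolist())
```

```text
[0.52667535 0.00067979 0.14966883] [[300.2, 0.0, 313.4], [0.0, 300.2, 190.3], [0.0, 0.0, 1.0]]
cam in tool [ 0.08088647  0.00017676 -0.14288041] cam axes in tool [[-0.002, 0.949, 0.315], [1.0, 0.002, -0.0], [-0.001, 0.315, -0.949]]
0 [[253.5, 249.8], [313.1, 249.7], [372.7, 249.5]]
-0.005 [[251.7, 254.6], [313.1, 254.5], [374.5, 254.4]]
-0.02 [[245.5, 271.0], [313.1, 270.9], [380.7, 270.7]]
```

```bash
cat > wf.py <<'E'
from h import *
import sys
def wfit(ks,name=None,thr=75):
    for _ in range(2):c,im=snap("wrist")
    if name:cv2.imwrite(f"pics/{name}.png",im[:,:,::-1])
    v=im.max(2).astype(int)
    for k in ks:
        p=ST[k]
        roi=sol(c,box(-55,70,-45,45,25,26),p,1)>0
        ig=cv2.dilate(sol(c,box(-75,60,-8,52 if 0 else 8,70,96),p,1)|sol(c,box(-70,-52,-12,55,84,96),p,1)|sol(c,box(38,62,-15,15,20,80),p,1),np.ones((9,9)))>0
        blue=(im[:,:,2].astype(int)>im[:,:,0]+15)&(v<110)
        M=roi&((v<thr)|blue);M=cv2.morphologyEx(M.astype(np.uint8),cv2.MORPH_CLOSE,np.ones((15,15)))>0
        x,f,a=fit(c,M&~ig&roi,ig|~roi,[box(-45,65,-35,35,0,25)],p,2)
        print(k,np.round(x,4),round(f),round(a))
if __name__=="__main__":wfit(sys.argv[1])
E
python3 wf.py BCD
```

```text
B [0.511  0.1419 0.1384] 191 4928
C [ 0.5247  0.0042 -0.0776] 469 3575
D [ 0.5107 -0.1373 -0.1055] 1034 4363
```

```bash
python3 -m inch '[0,0.15,3,0,0,0,0.75,0,0.15,5,0,0,0,0.75,0,0.15,7,0,0,0,0.75,0,0.15,7.5,0,0,0,0.75,0,0.15,7.5,0,0,0,0.75,0,0.15,7.5,0,0,0,0.75]'
python3 - <<'E'
from h import *
for _ in range(3):c,im=snap("wrist")
s=robot.read_state();p=s['tool_pos'];R=np.array(s['ee_rot']);print(p)
crop(im,(200,100,240,180),3.3,"w2")
print(proj(c,[w('C',[0,0,61]),p+R@[0,0,0],p+R@[0,0,.014]]).round(1).tolist())
E
```

```text
t: 3.28
tool_pos: [0.5272, 0.0023, 0.0754]
ee_rot: [[-0.998, 0.067, 0.0], [0.067, 0.998, 0.0], [-0.0, 0.0, -1.0]]
force: [0.4, -0.3, 1.0]
width: 0.0639
gripper_force: 0.0
[0.52788751 0.00197338 0.07598387]
[[305.3, 237.3], [310.7, 250.2], [310.9, 238.1]]
```

View pics/w2.png

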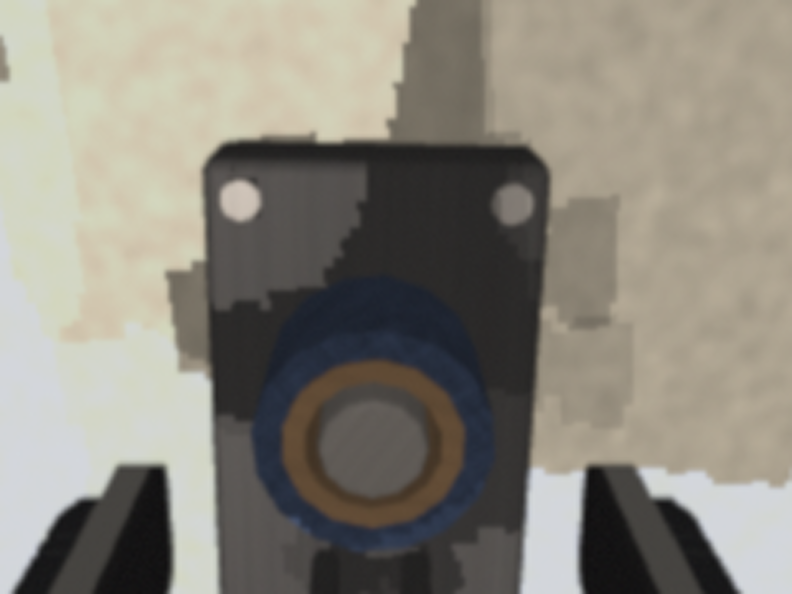

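```bash
sed -i "s/^ST=.*/ST={'A':(.488,.281,.070),'B':(.510,.140,.135),'C':(.5265,.003,-.070),'D':(.513,-.139,-.106)}/" h.py
python3 -m inch '[0,0,2,0,0,0,0.75,0,0,4,0,0,0,0.75,0,0,4.5,0,0,0,0.75,0,0,4.5,0,0,0,0.75,0,0,4.5,0,0,0,0.3,0,0,4.5,0,0,0,0.3,0,0,4.5,0,0,0,0.3,0,0,4.5,0,0,0,0.3,0,0,4.5,0,0,0,0.3,0,0,4.5,0,0,0,0.3]' 30
python3 -m inch '[0,0,-2,0,0,0,0.3,0,0,-5,0,0,0,0.3,0,0,-8,0,0,0,0.3,0,0,-11,0,0,0,0.3,0,0,-12,0,0,0,0.3,0,0,-12,0,0,0,0.3]'
python3 - <<'E'
from h import *
for n in("top","side"):
    c,im=snap(n);D=robot.trace(n,"tray");m=D[0]['pixels'];p=back(c,np.array(D[0]['rect'][:2]),.015)
    print(n,D[0]['conf'],D[0]['rect'],fit(c,m,np.zeros_like(m),TRAY,(p[0],p[1],.07)))
E
```

```text
t: 4.27
tool_pos: [0.5279, 0.0017, 0.031]
ee_rot: [[-0.998, 0.068, 0.002], [0.068, 0.998, 0.0], [-0.002, 0.0, -1.0]]
force: [-1.0, 0.4, 7.3]
width: 0.0423
gripper_force: 31.1
t: 4.77
tool_pos: [0.529, 0.0018, 0.153]
ee_rot: [[-0.998, 0.068, 0.006], [0.068, 0.998, 0.001], [-0.006, 0.001, -1.0]]
force: [0.5, -0.6, -0.6]
width: 0.0421
gripper_force: 30.7
top 0.62 [411.2, 212.3, 53.9, 60.2] (array([ 0.49571642, -0.2821973 ,  0.07033432]), np.float64(56.0625), np.float64(2644.0))
side 0.77 [355.9, 182.6, 44.9, 36.5] (array([ 0.48865386, -0.2843126 ,  0.07769435]), np.float64(370.3125), np.float64(1397.0))
```

```bash
cat >> h.py <<'E'
TR=(.495,-.279,.071)
def tr(s,z,t=TR): return np.array([t[0]+s*np.cos(t[2]),t[1]+s*np.sin(t[2]),z])
E
python3 - <<'E'
from h import *
go(tr(.05,.15),94.1)
E
```

```text
shift [ -3.75 -27.53  -0.14] rot [-0.    -0.002 -0.139] dist mm 278
```

```bash
python3 -m inch '[-0.5,-3,-0.2,0,0,-0.05,0.3,-1,-6,-0.2,0,0,-0.139,0.3,-1.5,-9.5,-0.2,0,0,-0.139,0.3,-2,-13,-0.2,0,0,-0.139,0.3,-2.5,-16.5,-0.2,0,0,-0.139,0.3,-3,-20,-0.2,0,0,-0.139,0.3,-3.5,-23.5,-0.2,0,0,-0.139,0.3,-3.75,-26,-0.2,0,0,-0.139,0.3,-3.75,-27.5,-0.2,0,0,-0.139,0.3,-3.75,-27.5,-0.2,0,0,-0.139,0.3,-3.75,-27.5,-0.2,0,0,-0.139,0.3]'
python3 - <<'E'
from h import *
for _ in range(3):c,im=snap("wrist")
s=robot.read_state();print(s['tool_pos'],s['width'])
cv2.imwrite("pics/w3.png",im[:,:,::-1])
x,y,a=TR
R=np.array([[np.cos(a),-np.sin(a)],[np.sin(a),np.cos(a)]])
q=[list(R@[u,v]+[x,y])+[.03] for u,v in((-.08,-.056),(-.08,.056),(.08,.056),(.08,-.056))]
print(proj(c,q).round(1).tolist())
E
```

```text
t: 5.88
tool_pos: [0.5447, -0.2758, 0.15]
ee_rot: [[-0.998, -0.069, -0.003], [-0.069, 0.998, 0.001], [0.003, 0.001, -1.0]]
force: [0.1, 0.8, -1.0]
width: 0.0423
gripper_force: 33.7
[ 0.54582104 -0.27340792  0.15086889] 0.042338136817370205
[[237.5, 23.9], [380.7, 24.3], [368.6, 213.4], [250.6, 213.4]]
```

View pics/w3.png

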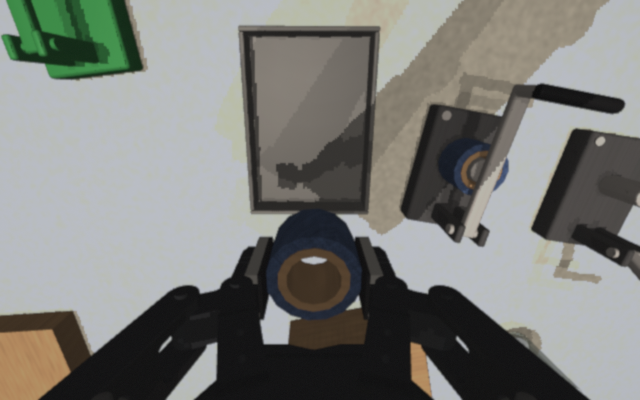

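```bash
python3 -m inch '[0,-0.2,4,0,0,0,0.3,0,-0.2,7,0,0,0,0.3,0,-0.2,10,0,0,0,0.3,0,-0.2,12.5,0,0,0,0.3,0,-0.2,13.5,0,0,0,0.3,0,-0.2,13.9,0,0,0,0.3,0,-0.2,13.9,0,0,0,0.3,0,-0.2,13.9,0,0,0,0.3,0,-0.2,13.9,0,0,0,0.62,0,-0.2,13.9,0,0,0,0.62,0,-0.2,13.9,0,0,0,0.62]'
python3 -m inch '[0,0,0,0,0,0,0.62,0,0,-2,0,0,0,0.62,0,0,-5,0,0,0,0.62,0,0,-9,0,0,0,0.62,0,0,-13,0,0,0,0.62,0,0,-15,0,0,0,0.62]'
python3 - <<'E'
from h import *
s=robot.read_state();st=(s['tool_pos'],np.array(s['ee_rot']))
# D lever: tool y along stand x, grasp point 19mm behind tcp => TCP 19 below bar + a bit
g=grip('D',0);print(g)
hd=np.degrees(ST['D'][2])
st2=go(g+[0,0,.06],hd)
go(g+[0,0,-.019],hd,st2)
E
```

```text
t: 6.95
tool_pos: [0.5467, -0.2775, 0.0139]
ee_rot: [[-0.997, -0.071, 0.002], [-0.071, 0.997, -0.001], [-0.002, -0.001, -1.0]]
force: [0.1, 0.4, -0.2]
width: 0.0527
gripper_force: 0.0
t: 7.45
tool_pos: [0.5474, -0.2784, 0.1678]
ee_rot: [[-0.997, -0.071, 0.005], [-0.071, 0.998, -0.002], [-0.005, -0.003, -1.0]]
force: [0.6, -0.7, -0.6]
width: 0.0529
gripper_force: 0.0
[ 0.45462784 -0.1016143   0.09      ]
shift [ 8.02 18.29  1.69] rot [-0.006  0.002 -1.394] dist mm 200
shift [0.  0.  7.9] rot [ 0.  0. -0.] dist mm 79
```

```bash
python3 -m inch '[1,2,0,0,0,-0.12,0.5,2,4,0,0,0,-0.24,0.5,3,6,0,0,0,-0.36,0.5,4,8,0,0,0,-0.48,0.5,5,10,0,0,0,-0.6,0.5,6,12,0,0,0,-0.72,0.5,7,14,0.5,0,0,-0.84,0.5,8,16,1,0,0,-0.96,0.5,8,18.3,1.5,0,0,-1.08,0.5,8,18.3,1.7,0,0,-1.2,0.5,8,18.3,1.7,0,0,-1.32,0.5,8,18.3,1.7,0,0,-1.394,0.5]'
python3 -m inch '[0,0,0,0,0,0,0.5,0,0,0,0,0,0,0.5]'
python3 - <<'E'
from h import *
for _ in range(2):c,im=snap("wrist")
s=robot.read_state();print(s['tool_pos'],np.round(s['joint_pos']))
cv2.imwrite("pics/w4.png",im[:,:,::-1])
g=grip('D',0)
print(proj(c,[grip('D',0,-6),grip('D',0,50),w('D',[0,0,61])]).round(1).tolist())
go(g+[0,0,-.019],np.degrees(ST['D'][2]))
E
```

```text
t: 8.45
tool_pos: [0.4518, -0.0997, 0.1446]
ee_rot: [[-0.181, -0.983, -0.006], [-0.983, 0.181, -0.002], [0.003, 0.006, -1.0]]
force: [0.0, -0.8, -1.6]
width: 0.0429
gripper_force: 0.0
t: 8.62
tool_pos: [0.4513, -0.1012, 0.1437]
ee_rot: [[-0.191, -0.982, -0.008], [-0.982, 0.191, 0.001], [0.001, 0.008, -1.0]]
force: [0.1, -1.1, -0.5]
width: 0.0428
gripper_force: 0.0
[ 0.45137288 -0.1010844   0.14355384] [ 38.  21. -41. 115.  18.  50. 157.]
[[302.0, 158.9], [309.6, 234.4], [223.5, 165.4]]
shift [-0.03 -0.39  7.25] rot [ 0.009 -0.003 -0.085] dist mm 73
```

View pics/w4.png

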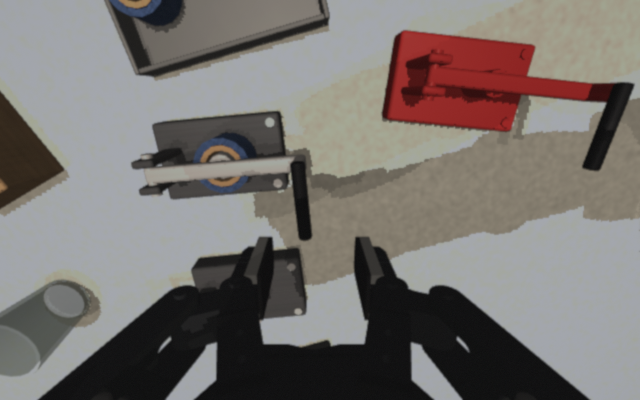

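```bash
sed -i "s/'D':(.513,-.139,-.106)/'D':(.515,-.137,-.106)/" h.py
python3 -m inch '[0,0,0,0,0,0.15,0.5,0,0,0,0,0,0.3,0.5,0,0,0,0,0,0.45,0.5,0,0,0,0,0,0.6,0.5,0,0,0,0,0,0.75,0.5,0,0,0,0,0,0.9,0.5,0,0,0,0,0,1.1,0.5,0,0,0,0,0,1.2,0.5,0,0,0,0,0,1.4,0.5,0,0,0,0,0,1.5,0.5,0,0,0,0,0,1.5,0.5,0,0,0,0,0,1.5,0.5]' >/dev/null
python3 -m inch '[0,0,0,0,0,0.15,0.5,0,0,0,0,0,0.3,0.5,0,0,0,0,0,0.45,0.5,0,0,0,0,0,0.6,0.5,0,0,0,0,0,0.75,0.5,0,0,0,0,0,0.9,0.5,0,0,0,0,0,1.1,0.5,0,0,0,0,0,1.2,0.5,0,0,0,0,0,1.4,0.5,0,0,0,0,0,1.5,0.5,0,0,0,0,0,1.5,0.5,0,0,0,0,0,1.5,0.5]'
python3 - <<'E'
from h import *
print(np.round(robot.read_state()['joint_pos']))
g=grip('D',0)
go(g+[0,0,-.019],np.degrees(ST['D'][2]))
E
```

```text
t: 10.72
tool_pos: [0.4523, -0.0997, 0.1446]
ee_rot: [[0.052, 0.999, -0.006], [0.999, -0.052, -0.002], [-0.002, -0.006, -1.0]]
force: [0.1, 0.1, 0.3]
width: 0.0428
gripper_force: 0.0
[  8.  16.  -3. 118.   1.  46.   1.]
shift [0.05 0.48 7.35] rot [-0.006  0.003  0.054] dist mm 74
```

```bash
python3 -m inch '[0,0.2,2,0,0,0.054,0.5,0,0.45,4,0,0,0.054,0.5,0,0.48,6,0,0,0.054,0.5,0,0.48,7.35,0,0,0.054,0.5,0,0.48,7.35,0,0,0.054,0.5,0,0.48,7.35,0,0,0.054,0.5,0,0.48,7.35,0,0,0.054,0,0,0.48,7.35,0,0,0.054,0,0,0.48,7.35,0,0,0.054,0,0,0.48,7.35,0,0,0.054,0,0,0.48,7.35,0,0,0.054,0,0,0.48,7.35,0,0,0.054,0]' 30
python3 -c "
from h import *
g=grip('D',0)
go(g+[0,0,-.019],np.degrees(ST['D'][2]))"
```

```text
t: 11.72
tool_pos: [0.4585, -0.1006, 0.0716]
ee_rot: [[0.099, 0.995, -0.003], [0.995, -0.099, -0.001], [-0.002, -0.003, -1.0]]
force: [5.6, 0.8, -0.9]
width: 0.0088
gripper_force: 29.2
shift [ 0.08 -0.19  0.06] rot [-0.003  0.002  0.007] dist mm 2
```

```bash
python3 -m inch '[0,0.66,-2.18,0,0,0,0,0,1.74,-4.19,0,0,0,0,0,3.2,-5.94,0,0,0,0,0,4.97,-7.37,0,0,0,0,0,7.0,-8.41,0,0,0,0,0,9.19,-9.04,0,0,0,0,0,11.47,-9.21,0,0,0,0,0,13.73,-8.93,0,0,0,0,0,15.88,-8.21,0,0,0,0,0,17.86,-7.07,0,0,0,0,0,19.17,-5.97,0,0,0,0,0,19.17,-5.97,0,0,0,0]'
python3 -c "
from h import *
print(grip('D',2.15)-[0,0,.019],robot.read_state()['tool_pos'],robot.read_state()['width'])"
```

```text
t: 12.72
tool_pos: [0.6504, -0.1202, 0.128]
ee_rot: [[0.099, 0.995, -0.004], [0.995, -0.1, -0.002], [-0.002, -0.004, -1.0]]
force: [4.0, -1.5, 3.8]
width: 0.0087
gripper_force: 31.6
[ 0.64726762 -0.11989814  0.1306908 ] [ 0.65041931 -0.12016467  0.1280289 ] 0.008670075258232858
```

```bash
python3 -m inch '[0,0,0,0,0,0,0.4,0,0,0,0,0,0,0.4,0,0,0,0,0,0,0.4,0,0,-2,0,0,0,0.5,0,0,-5,0,0,0,0.75,0,-2,-6,0,0,0,0.75,0,-6,-6,0,0,-0.1,0.75,0,-10,-6,0,0,-0.2,0.75]'
python3 - <<'E'
from h import *
s=robot.read_state()
go(w('D',[0,0,150]),90+np.degrees(ST['D'][2]))
E
```

```text
t: 13.38
tool_pos: [0.5474, -0.1091, 0.1902]
ee_rot: [[-0.105, 0.994, -0.006], [0.994, 0.105, -0.002], [-0.001, -0.006, -1.0]]
force: [0.2, -0.2, 0.2]
width: 0.064
gripper_force: 0.0
shift [-2.43 -3.49  4.05] rot [-0.006 -0.003 -1.359] dist mm 59
```

```bash
python3 -m inch '[-1,-2,0,0,0,-0.12,0.75,-2,-3.5,0,0,0,-0.24,0.75,-2.4,-3.5,0,0,0,-0.36,0.75,-2.4,-3.5,0,0,0,-0.48,0.75,-2.4,-3.5,0,0,0,-0.6,0.75,-2.4,-3.5,0,0,0,-0.72,0.75,-2.4,-3.5,0,0,0,-0.84,0.75,-2.4,-3.5,1,0,0,-0.96,0.75,-2.4,-3.5,2,0,0,-1.08,0.75,-2.4,-3.5,3,0,0,-1.2,0.75,-2.4,-3.5,4,0,0,-1.32,0.75,-2.4,-3.5,4,0,0,-1.36,0.75]'
python3 - <<'E'
from h import *
for _ in range(3):c,im=snap("wrist")
s=robot.read_state();print(s['tool_pos'])
D=robot.trace("wrist","used1");print([(round(d['conf'],2),np.round(d['rect'],1).tolist()) for d in D])
print(proj(c,[w('D',[0,0,59])]).round(1))
crop(im,(160,80,320,240),2.4,"w5")
go(w('D',[0,0,31]),90+np.degrees(ST['D'][2]))
E
```

```text
t: 14.38
tool_pos: [0.5135, -0.1368, 0.1482]
ee_rot: [[-0.995, 0.103, -0.011], [0.103, 0.995, -0.001], [0.011, -0.002, -1.0]]
force: [-0.3, 0.2, 1.1]
width: 0.0644
gripper_force: 0.0
[ 0.51489965 -0.13687213  0.14986265]
[(0.84, [309.4, 193.2, 56.9, 61.6]), (0.83, [176.8, 229.6, 56.3, 55.6]), (0.59, [311.0, 242.5, 72.2, 212.6])]
[[311.7 196.5]]
shift [-7.00e-02  1.00e-02  1.19e+01] rot [-0.002 -0.007 -0.006] dist mm 119
```

View pics/w5.png

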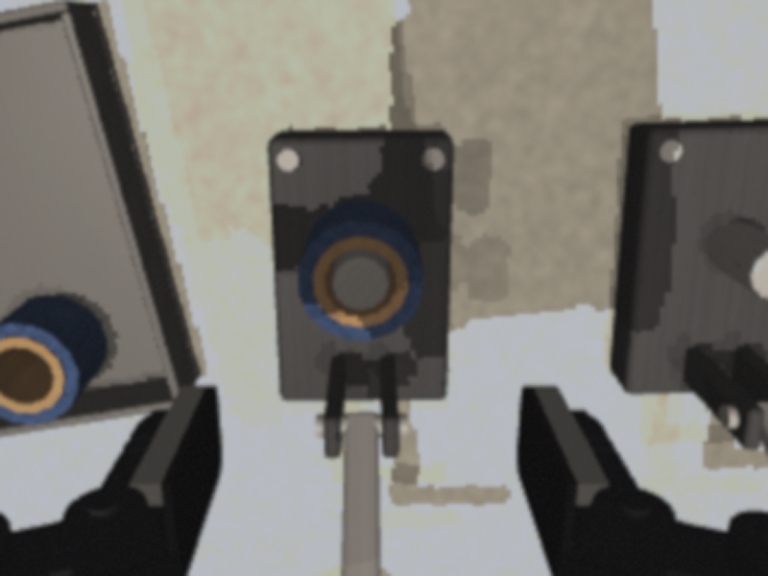

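```bash
python3 -m inch '[0,-0.1,4,0,0,0,0.75,0,-0.1,8,0,0,0,0.75,0,-0.1,11,0,0,0,0.75,0,-0.1,11.9,0,0,0,0.75,0,-0.1,11.9,0,0,0,0.75,0,-0.1,11.9,0,0,0,0.75,0,-0.1,11.9,0,0,0,0.3,0,-0.1,11.9,0,0,0,0.3,0,-0.1,11.9,0,0,0,0.3,0,-0.1,11.9,0,0,0,0.3,0,-0.1,11.9,0,0,0,0.3,0,-0.1,11.9,0,0,0,0.3]' 30
python3 -m inch '[0,0,-2,0,0,0,0.3,0,0,-5,0,0,0,0.3,0,0,-8,0,0,0,0.3,0,0,-11,0,0,0,0.3,0,0,-12,0,0,0,0.3,0,0,-12,0,0,0,0.3]'
python3 - <<'E'
from h import *
c,im=snap("top");D=robot.trace("top","tray");m=D[0]['pixels']
print(D[0]['conf'],fit(c,m,np.zeros_like(m),TRAY,TR))
go(tr(0,.15),94.1)
E
```

```text
t: 15.58
tool_pos: [0.5159, -0.1382, 0.0327]
ee_rot: [[-0.994, 0.11, -0.004], [0.11, 0.994, -0.002], [0.004, -0.002, -1.0]]
force: [-0.7, 0.1, 5.4]
width: 0.0424
gripper_force: 30.1
t: 16.08
tool_pos: [0.5177, -0.1382, 0.1549]
ee_rot: [[-0.994, 0.11, -0.001], [0.11, 0.994, -0.003], [0.0, -0.003, -1.0]]
force: [0.8, -0.3, -0.3]
width: 0.0422
gripper_force: 32.0
0.84 (array([ 0.50004321, -0.28642593,  0.03218827]), np.float64(2015.875), np.float64(648.0))
shift [  0.47 -14.24   0.16] rot [-0.002 -0.006 -0.182] dist mm 142
```

```bash
python3 -m inch '[0,-3,0.2,0,0,-0.08,0.3,0.2,-6,0.2,0,0,-0.182,0.3,0.4,-9,0.2,0,0,-0.182,0.3,0.5,-12,0.2,0,0,-0.182,0.3,0.5,-14.2,0.2,0,0,-0.182,0.3,0.5,-14.2,0.2,0,0,-0.182,0.3,0.5,-14.2,0.2,0,0,-0.182,0.3]'
cat > tw.py <<'E'
from h import *
import sys
for _ in range(3):c,im=snap("wrist")
s=robot.read_state();print(s['tool_pos'],s['width'])
D=robot.trace("wrist","tray");m=D[0]['pixels']
D2=robot.trace("wrist","used1");print([(round(d['conf'],2),np.round(d['rect']).tolist(),back(c,d['rect'][:2],.038).round(3)[:2]) for d in D2])
o=np.zeros_like(m);o[215:]=1
for d in D2:o|=d['pixels']
o=cv2.dilate(o.astype(np.uint8),np.ones((7,7)))>0
x,f,a=fit(c,m&~o,o,TRAY,TR,2);print('tray',D[0]['conf'],x.round(4),f,a)
if len(sys.argv)>1:cv2.imwrite(f"pics/{sys.argv[1]}.png",im[:,:,::-1])
E
python3 tw.py w6
python3 -c "
from h import *
go(tr(0,.012),94.1)"
```

```text
t: 16.77
tool_pos: [0.4933, -0.2796, 0.1473]
ee_rot: [[-0.998, -0.069, -0.01], [-0.069, 0.998, -0.0], [0.01, 0.001, -1.0]]
force: [0.4, 0.2, -1.0]
width: 0.042
gripper_force: 31.9
[ 0.49465983 -0.27677732  0.14816302] 0.04204367885016233
[(0.81, [311.0, 263.0, 94.0, 109.0], array([ 0.57 , -0.272])), (0.68, [582.0, 271.0, 117.0, 175.0], array([ 0.56 , -0.009]))]
tray 0.77 [ 0.4965 -0.2792  0.0744] 210.0 14386.0
shift [-0.11 -0.22 13.66] rot [ 0.    -0.008  0.003] dist mm 137
```

View pics/w6.png

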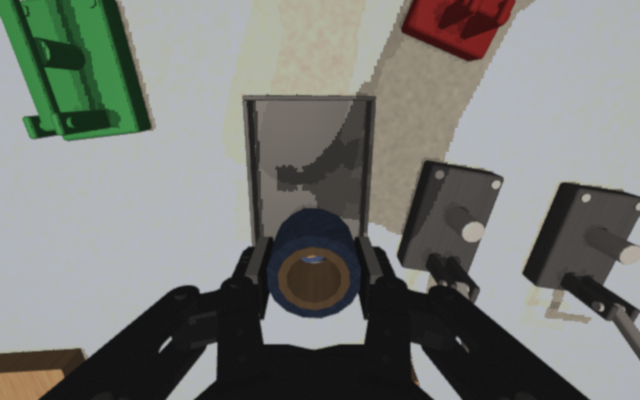

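```bash
python3 -m inch '[0,-0.2,4,0,0,0,0.3,0,-0.2,7,0,0,0,0.3,0,-0.2,10,0,0,0,0.3,0,-0.2,12.5,0,0,0,0.3,0,-0.2,13.2,0,0,0,0.3,-0.1,-0.2,13.55,0,0,0,0.3,-0.1,-0.2,13.55,0,0,0,0.3,-0.1,-0.2,13.55,0,0,0,0.3,-0.1,-0.2,13.55,0,0,0,0.62,-0.1,-0.2,13.55,0,0,0,0.62,-0.1,-0.2,13.55,0,0,0,0.62]'
python3 -m inch '[0,0,0,0,0,0,0.62,0,0,-2,0,0,0,0.62,0,0,-5,0,0,0,0.62,0,0,-9,0,0,0,0.62,0,0,-13,0,0,0,0.62,0,0,-16,0,0,0,0.62,0,0,-16,0,0,0,0.62]'
python3 - <<'E'
from h import *
g=np.array([.6504,-.1202,.1280]);s=robot.read_state();p=np.array(s['tool_pos'])
st=go(g+[0,0,.06],np.degrees(ST['D'][2]))
st=go([.53,-.16,.2],np.degrees(ST['D'][2]))
E
```

```text
t: 17.93
tool_pos: [0.4954, -0.2808, 0.0144]
ee_rot: [[-0.997, -0.072, -0.006], [-0.072, 0.997, -0.002], [0.007, -0.001, -1.0]]
force: [-0.2, -0.9, 0.3]
width: 0.053
gripper_force: 0.0
t: 18.52
tool_pos: [0.4995, -0.2814, 0.1804]
ee_rot: [[-0.997, -0.072, 0.001], [-0.072, 0.997, -0.006], [-0.001, -0.006, -1.0]]
force: [0.8, -0.1, -0.5]
width: 0.0526
gripper_force: 0.0
shift [-16.21  14.99  -0.83] rot [-0.006 -0.003 -1.393] dist mm 221
shift [-3.92 11.88 -2.03] rot [-0.006 -0.003 -1.393] dist mm 127
```

```bash
python3 -m inch '[-1,1,-1,0,0,0.12,0.5,-2,2,-1,0,0,0.24,0.5,-4,4,-1,0,0,0.36,0.5,-6,6,-1,0,0,0.48,0.5,-8,8,-1,0,0,0.6,0.5,-10,10,-1,0,0,0.72,0.5,-12,12,-1,0,0,0.84,0.5,-14,14,-1,0,0,0.96,0.5,-15,15,-1,0,0,1.08,0.5,-16,15,-0.8,0,0,1.2,0.5,-16.2,15,-0.8,0,0,1.32,0.5,-16.2,15,-0.8,0,0,1.44,0.5]' >/dev/null
python3 -m inch '[0,0,0,0,0,0.12,0.5,0,0,0,0,0,0.24,0.5,0,0,0,0,0,0.35,0.5,0,0,0,0,0,0.35,0.5,0,0,0,0,0,0.35,0.5]'
python3 - <<'E'
from h import *
for _ in range(3):c,im=snap("wrist")
g=np.array([.6504,-.1202,.1280]);go(g,np.degrees(ST['D'][2]))
print(proj(c,[grip('D',2.17,-6),grip('D',2.17,50)]).round())
D=robot.trace("wrist","grip4");print([(round(d['conf'],2),np.round(d['rect']).tolist()) for d in D])
cv2.imwrite("pics/w7.png",im[:,:,::-1])
E
```

```text
t: 19.93
tool_pos: [0.6468, -0.1188, 0.18]
ee_rot: [[0.143, 0.99, -0.008], [0.99, -0.143, -0.001], [-0.002, -0.008, -1.0]]
force: [-0.6, -0.3, 0.3]
width: 0.0424
gripper_force: 0.0
shift [-0.06  0.41  5.2 ] rot [-0.008  0.002 -0.038] dist mm 52
[[320. 277.]
 [317. 200.]]
[(0.96, [243.0, 34.0, 87.0, 64.0]), (0.95, [19.0, 277.0, 37.0, 18.0]), (0.56, [280.0, 248.0, 99.0, 90.0])]
```

```bash
python3 -m inch '[0,0.4,2,0,0,-0.038,0.5,0,0.4,4,0,0,-0.038,0.5,0,0.4,5.2,0,0,-0.038,0.5,0,0.4,5.2,0,0,-0.038,0.5,0,0.4,5.2,0,0,-0.038,0.5,0,0.4,5.2,0,0,-0.038,0,0,0.4,5.2,0,0,-0.038,0,0,0.4,5.2,0,0,-0.038,0,0,0.4,5.2,0,0,-0.038,0,0,0.4,5.2,0,0,-0.038,0,0,0.4,5.2,0,0,-0.038,0]' 30
```

```text
t: 21.05
tool_pos: [0.6513, -0.1197, 0.1288]
ee_rot: [[0.109, 0.994, -0.006], [0.994, -0.109, -0.001], [-0.002, -0.006, -1.0]]
force: [2.2, -1.0, 4.0]
width: 0.0087
gripper_force: 29.4
```

```bash
python3 -m inch '[0,-1.49,-1.27,0,0,0,0,0,-3.47,-2.41,0,0,0,0,0,-5.62,-3.13,0,0,0,0,0,-7.88,-3.41,0,0,0,0,0,-10.16,-3.24,0,0,0,0,0,-12.35,-2.61,0,0,0,0,0,-14.38,-1.57,0,0,0,0,0,-16.15,-0.14,0,0,0,0,0,-17.61,1.61,0,0,0,0,0,-18.69,3.62,0,0,0,0,0,-19.35,5.8,0,0,0,0,0,-19.4,6.1,0,0,0,0]'
```

```text
t: 22.05
tool_pos: [0.4577, -0.0984, 0.0679]
ee_rot: [[0.109, 0.994, -0.005], [0.994, -0.109, -0.001], [-0.002, -0.005, -1.0]]
force: [-1.8, 0.6, 24.7]
width: 0.0089
gripper_force: 35.3
```

```bash
python3 -m inch '[0,0,-0.3,0,0,0,0.5,0,0,-0.3,0,0,0,0.5,0,0,-0.3,0,0,0,0.5,0,0,-3,0,0,0,0.5,0,0,-7,0,0,0,0.5,1,0,-11,0,0,0,0.5,3,3,-15,0,0,0,0.5,5,6,-15,0,0,0,0.5,7,9,-15,0,0,0,0.5,9,12,-15,0,0,0,0.5,11,15,-15,0,0,0,0.5,11,15,-15,0,0,0,0.5]'
python3 - <<'E'
from h import *
for _ in range(3):c,im=snap("wrist")
cv2.imwrite("pics/w8.png",im[:,:,::-1])
print(robot.read_state()['tool_pos'])
for a in(1.9,2.0,2.1,2.2,2.3):print(a,proj(c,[grip('C',a,-6),grip('C',a,50)]).round().tolist())
E
```

```text
t: 23.05
tool_pos: [0.6238, -0.0002, 0.2163]
ee_rot: [[0.104, 0.995, -0.006], [0.995, -0.104, 0.002], [0.001, -0.006, -1.0]]
force: [-0.3, 0.3, -0.3]
width: 0.0427
gripper_force: 0.0
[ 0.61884207 -0.00557168  0.21646021]
1.9 [[334.0, 222.0], [333.0, 142.0]]
2.0 [[347.0, 218.0], [347.0, 140.0]]
2.1 [[358.0, 214.0], [359.0, 138.0]]
2.2 [[368.0, 209.0], [369.0, 135.0]]
2.3 [[375.0, 205.0], [377.0, 133.0]]
```

View pics/w8.png

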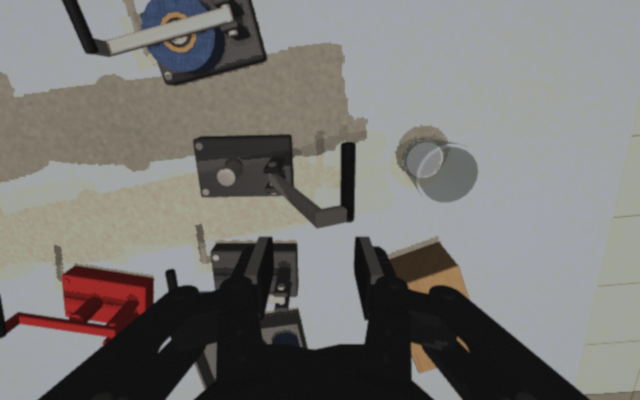

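```bash
python3 -c "
from h import *
hd=np.degrees(ST['C'][2]);g=grip('C',2.0)-[0,0,.019];print(g)
s=go(g+[0,0,.05],hd);go(g,hd)"
```

```text
[0.64499563 0.02576784 0.14168608]
shift [3.41 2.28 2.45] rot [-0.009  0.002 -0.039] dist mm 48
shift [3.42 2.33 7.45] rot [-0.009  0.002 -0.039] dist mm 85
```

```bash
python3 -m inch '[2,1.5,1,0,0,-0.039,0.5,3.4,2.3,2.4,0,0,-0.039,0.5,3.4,2.3,4.5,0,0,-0.039,0.5,3.4,2.3,6.5,0,0,-0.039,0.5,3.4,2.3,7.45,0,0,-0.039,0.5,3.4,2.3,7.45,0,0,-0.039,0.5,3.4,2.3,7.45,0,0,-0.039,0,3.4,2.3,7.45,0,0,-0.039,0,3.4,2.3,7.45,0,0,-0.039,0,3.4,2.3,7.45,0,0,-0.039,0,3.4,2.3,7.45,0,0,-0.039,0,3.4,2.3,7.45,0,0,-0.039,0]'
```

```text
t: 24.2
tool_pos: [0.6464, 0.0256, 0.1436]
ee_rot: [[0.07, 0.998, -0.005], [0.998, -0.07, -0.001], [-0.001, -0.005, -1.0]]
force: [2.0, -1.1, 3.9]
width: 0.0086
gripper_force: 29.5
```

```bash
python3 -m inch '[0,-1.98,-1.14,0,0,0,0,0,-4.13,-1.86,0,0,0,0,0,-6.39,-2.14,0,0,0,0,0,-8.67,-1.97,0,0,0,0,0,-10.86,-1.34,0,0,0,0,0,-12.89,-0.3,0,0,0,0,0,-14.66,1.13,0,0,0,0,0,-16.12,2.88,0,0,0,0,0,-17.2,4.89,0,0,0,0,0,-17.86,7.07,0,0,0,0,0,-17.9,7.4,0,0,0,0,0,-17.9,7.4,0,0,0,0]'
python3 -m inch '[0,0,-0.3,0,0,0,0.5,0,0,-0.3,0,0,0,0.5,0,0,-0.3,0,0,0,0.5,0,0,-3,0,0,0,0.5,0,0,-7,0,0,0,0.5,0,0,-9,0,0,0,0.5,3,0,-10,0,0,0,0.5,6,0,-10,0,0,0,0.5,10,-0.5,-10,0,0,0,0.5,14,-1.5,-10,0,0,0,0.5,18,-2.5,-10,0,0,0,0.5,20,-3.5,-10,0,0,0,0.5]'
python3 - <<'E'
from h import *
hd=np.degrees(ST['A'][2]);g=grip('A',0)
go(g+[0,0,.06],hd)
E
```

```text
t: 25.2
tool_pos: [0.4684, 0.04, 0.0705]
ee_rot: [[0.069, 0.998, -0.004], [0.998, -0.069, 0.001], [0.001, -0.004, -1.0]]
force: [3.9, 4.7, 3.3]
width: 0.0086
gripper_force: 33.1
t: 26.2
tool_pos: [0.4448, 0.2453, 0.1697]
ee_rot: [[0.066, 0.998, -0.008], [0.998, -0.066, 0.001], [0.0, -0.008, -1.0]]
force: [-0.4, -0.3, -0.0]
width: 0.0427
gripper_force: 0.0
shift [ 6.08 -2.47  2.  ] rot [-0.008 -0.001 -0.136] dist mm 69
```

```bash
python3 -m inch '[3,-1,0,0,0,-0.1,0.5,6,-2.5,1,0,0,-0.136,0.5,6,-2.5,1.5,0,0,-0.136,0.5,6,-2.5,1.5,0,0,-0.136,0.5,6,-2.5,1.5,0,0,-0.136,0.5]'
python3 - <<'E'
from h import *
for _ in range(3):c,im=snap("wrist")
cv2.imwrite("pics/w9.png",im[:,:,::-1])
print(robot.read_state()['tool_pos'],np.round(robot.read_state()['joint_pos']))
for a in(0,.1,.2):print(a,proj(c,[grip('A',a,-6),grip('A',a,50)]).round().tolist())
print(proj(c,[w('A',q) for q in([-45,35,25],[-45,-35,25],[0,0,61])]).round().tolist())
go(grip('A',0)-[0,0,.019],np.degrees(ST['A'][2]))
E
```

```text
t: 26.62
tool_pos: [0.4249, 0.301, 0.1543]
ee_rot: [[-0.066, 0.998, -0.009], [0.998, 0.066, -0.003], [-0.002, -0.009, -1.0]]
force: [-0.4, 0.7, -0.4]
width: 0.0427
gripper_force: 0.0
[0.42592927 0.30064228 0.15507043] [-32.  21. -11. 109.   5.  51. -42.]
0 [[313.0, 243.0], [312.0, 173.0]]
0.1 [[317.0, 250.0], [316.0, 178.0]]
0.2 [[322.0, 258.0], [322.0, 182.0]]
[[331.0, 171.0], [331.0, 238.0], [385.0, 221.0]]
shift [ 0.71 -0.08  8.41] rot [-0.008  0.001 -0.006] dist mm 84
```

View pics/w9.png

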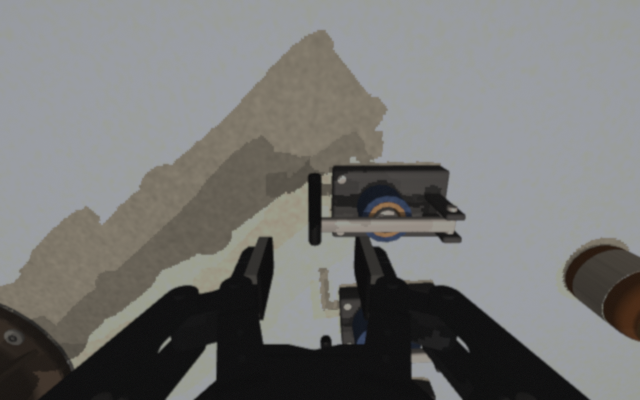

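```bash
sed -i "s/'A':(.488,.281,.070)/'A':(.489,.283,.070)/" h.py
python3 -m inch '[0.7,0,2,0,0,0,0.5,0.7,0,5,0,0,0,0.5,0.7,0,7.5,0,0,0,0.5,0.7,0,8.4,0,0,0,0.5,0.7,0,8.4,0,0,0,0.5,0.7,0,8.4,0,0,0,0,0.7,0,8.4,0,0,0,0,0.7,0,8.4,0,0,0,0,0.7,0,8.4,0,0,0,0,0.7,0,8.4,0,0,0,0,0.7,0,8.4,0,0,0,0]' 30
```

```text
t: 27.68
tool_pos: [0.4252, 0.3094, 0.072]
ee_rot: [[-0.066, 0.998, -0.006], [0.998, 0.066, 0.001], [0.001, -0.006, -1.0]]
force: [1.2, -1.4, 7.1]
width: 0.0087
gripper_force: 29.8
```

```bash
python3 -m inch '[0,0.66,-2.18,0,0,0,0,0,1.74,-4.19,0,0,0,0,0,3.2,-5.94,0,0,0,0,0,4.97,-7.37,0,0,0,0,0,7.0,-8.41,0,0,0,0,0,9.19,-9.04,0,0,0,0,0,11.47,-9.21,0,0,0,0,0,13.73,-8.93,0,0,0,0,0,15.88,-8.21,0,0,0,0,0,17.86,-7.07,0,0,0,0,0,19.17,-5.97,0,0,0,0,0,19.17,-5.97,0,0,0,0]'
python3 -m inch '[0,0,0,0,0,0,0.4,0,0,0,0,0,0,0.4,0,0,0,0,0,0,0.4,0,0,-2,0,0,0,0.5,0,0,-5,0,0,0,0.75,0,-2,-6,0,0,0,0.75,0,-6,-6,0,0,-0.1,0.75,0,-10,-6,0,0,-0.2,0.75]'
python3 - <<'E'
from h import *
go(w('A',[0,0,150]),90+np.degrees(ST['A'][2]))
E
```

```text
t: 28.68
tool_pos: [0.6188, 0.3226, 0.1279]
ee_rot: [[-0.065, 0.998, -0.005], [0.998, 0.065, 0.001], [0.002, -0.005, -1.0]]
force: [4.4, 1.7, 3.2]
width: 0.0087
gripper_force: 32.4
t: 29.35
tool_pos: [0.5159, 0.3147, 0.1907]
ee_rot: [[-0.266, 0.964, -0.006], [0.964, 0.266, -0.0], [0.001, -0.006, -1.0]]
force: [-0.5, 0.1, 0.3]
width: 0.0643
gripper_force: 0.0
shift [-2.34 -3.41  4.09] rot [-0.004 -0.005 -1.372] dist mm 58
```

```bash
python3 -m inch '[-1,-2,0,0,0,-0.12,0.75,-2,-3.4,0,0,0,-0.24,0.75,-2.3,-3.4,0,0,0,-0.36,0.75,-2.3,-3.4,0,0,0,-0.48,0.75,-2.3,-3.4,0,0,0,-0.6,0.75,-2.3,-3.4,0,0,0,-0.72,0.75,-2.3,-3.4,0,0,0,-0.84,0.75,-2.3,-3.4,1,0,0,-0.96,0.75,-2.3,-3.4,2,0,0,-1.08,0.75,-2.3,-3.4,3,0,0,-1.2,0.75,-2.3,-3.4,4,0,0,-1.32,0.75,-2.3,-3.4,4,0,0,-1.37,0.75]'
python3 - <<'E'
from h import *
for _ in range(3):c,im=snap("wrist")
s=robot.read_state();print(s['tool_pos'])
D=robot.trace("wrist","used1");print([(round(d['conf'],2),np.round(d['rect'],1).tolist()) for d in D])
u=proj(c,[w('A',[0,0,59]),w('A',[0,0,40])]).round(1);print(u.tolist())
crop(im,(160,80,320,240),2.4,"w10")
go(w('A',[0,0,31]),90+np.degrees(ST['A'][2]))
E
```

```text
t: 30.35
tool_pos: [0.4881, 0.2826, 0.1484]
ee_rot: [[-0.997, -0.072, -0.01], [-0.072, 0.997, -0.003], [0.011, -0.002, -1.0]]
force: [-1.1, -0.4, -0.0]
width: 0.0644
gripper_force: 0.0
[0.48905059 0.28354443 0.15016905]
[(0.65, [308.1, 192.0, 52.1, 57.0])]
[[311.4, 195.7], [311.5, 188.8]]
shift [-0.06 -0.06 11.94] rot [-0.001 -0.008 -0.007] dist mm 119
```

View pics/w10.png

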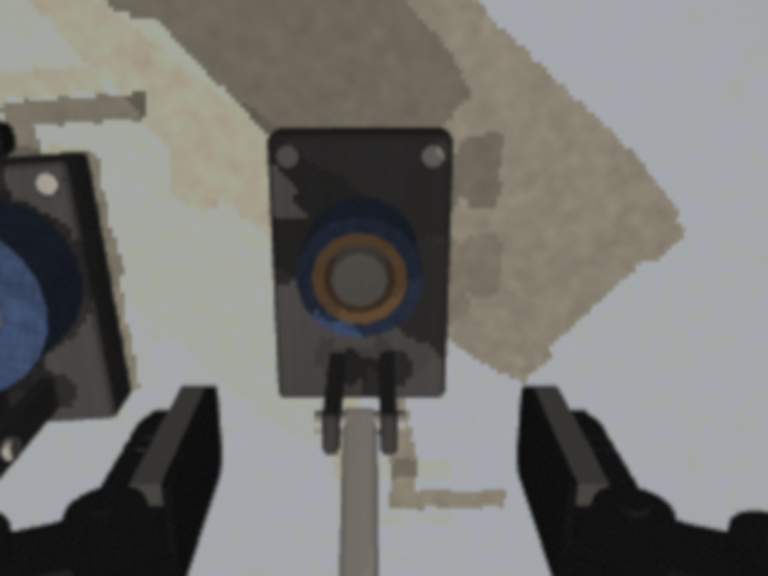

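```bash
python3 -m inch '[0,-0.1,4,0,0,0,0.75,0,-0.1,8,0,0,0,0.75,0,-0.1,11,0,0,0,0.75,0,-0.1,11.9,0,0,0,0.75,0,-0.1,11.9,0,0,0,0.75,0,-0.1,11.9,0,0,0,0.75,0,-0.1,11.9,0,0,0,0.3,0,-0.1,11.9,0,0,0,0.3,0,-0.1,11.9,0,0,0,0.3,0,-0.1,11.9,0,0,0,0.3,0,-0.1,11.9,0,0,0,0.3,0,-0.1,11.9,0,0,0,0.3]' 30
python3 -m inch '[0,0,-2,0,0,0,0.3,0,0,-5,0,0,0,0.3,0,0,-8,0,0,0,0.3,0,0,-11,0,0,0,0.3,0,0,-14,0,0,0,0.3,0,0,-15,0,0,0,0.3,0,0,-15,0,0,0,0.3]'
python3 - <<'E'
from h import *
c,im=snap("top");D=robot.trace("top","tray");m=D[0]['pixels']
D2=robot.trace("top","used1");o=np.zeros_like(m)
for d in D2:o|=d['pixels'];print(round(d['conf'],2),np.round(d['rect']),back(c,d['rect'][:2],.03).round(3))
print(D[0]['conf'],fit(c,m,o,TRAY,TR))
go(tr(-.05,.18),94.1)
E
```

```text
t: 31.55
tool_pos: [0.49, 0.2824, 0.0334]
ee_rot: [[-0.998, -0.064, -0.005], [-0.064, 0.998, -0.001], [0.005, -0.001, -1.0]]
force: [-0.2, -3.2, 7.2]
width: 0.0423
gripper_force: 30.7
t: 32.13
tool_pos: [0.4915, 0.2843, 0.1855]
ee_rot: [[-0.998, -0.065, -0.001], [-0.065, 0.998, 0.003], [0.001, 0.003, -1.0]]
force: [0.3, 0.3, -0.8]
width: 0.042
gripper_force: 30.9
0.73 [407. 192.  15.  15.] [ 0.544 -0.279  0.03 ]
0.55 [408. 209.  18.  17.] [ 0.499 -0.279  0.03 ]
0.69 (array([ 0.49520768, -0.2829977 ,  0.06709498]), np.float64(110.75), np.float64(2344.0))
shift [  8.08 -56.08   0.18] rot [-0.001 -0.009 -0.007] dist mm 567
```

```bash
python3 -m inch '[0.5,-2,0,0,0,0,0.3,1,-5,0,0,0,0,0.3,2,-8.5,0,0,0,0,0.3,3,-12,0,0,0,0,0.3,4,-15.5,0,0,0,0,0.3,5,-19,0,0,0,0,0.3,6,-22.5,0,0,0,0,0.3,6.5,-26,0,0,0,0,0.3,7,-29.5,0,0,0,0,0.3,7.5,-33,0,0,0,0,0.3,8,-36.5,0,0,0,0,0.3,8,-40,0,0,0,0,0.3]'
python3 -m inch '[0,-3.5,0,0,0,0,0.3,0,-7,0.5,0,0,0,0.3,0,-10,1,0,0,0,0.3,0,-13,2,0,0,0,0.3,0,-15,3,0,0,0,0.3,0,-16,3,0,0,0,0.3,0,-16,3,0,0,0,0.3,0,-16,3,0,0,0,0.3]'
python3 tw.py
python3 -c "
from h import *
go(tr(-.05,.0135),94.1)"
```

```text
t: 33.28
tool_pos: [0.4338, -0.1232, 0.1806]
ee_rot: [[-0.998, -0.065, -0.011], [-0.065, 0.998, -0.001], [0.011, 0.0, -1.0]]
force: [0.8, 0.7, -0.1]
width: 0.0425
gripper_force: 30.9
t: 33.95
tool_pos: [0.4459, -0.28, 0.1515]
ee_rot: [[-0.998, -0.065, -0.009], [-0.065, 0.998, 0.0], [0.009, 0.001, -1.0]]
force: [-0.5, 0.3, -0.3]
width: 0.0425
gripper_force: 30.9
[ 0.44662071 -0.27934431  0.15240629] 0.04237365281503237
[(0.76, [315.0, 262.0, 94.0, 111.0], array([ 0.523, -0.271]))]
tray 0.64 [ 0.4959 -0.2794  0.0668] 51.25 7695.0
shift [ 0.06 -0.25 13.9 ] rot [-0.001 -0.007 -0.004] dist mm 139
```

```bash
python3 -m inch '[0,-0.2,4,0,0,0,0.3,0,-0.2,7,0,0,0,0.3,0,-0.2,10,0,0,0,0.3,0,-0.2,12.5,0,0,0,0.3,0,-0.2,13.5,0,0,0,0.3,0,-0.2,13.9,0,0,0,0.3,0,-0.2,13.9,0,0,0,0.3,0,-0.2,13.9,0,0,0,0.3,0,-0.2,13.9,0,0,0,0.62,0,-0.2,13.9,0,0,0,0.62,0,-0.2,13.9,0,0,0,0.62]'
python3 -m inch '[0,0,0,0,0,0,0.62,0,0,-2,0,0,0,0.62,0,0,-5,0,0,0,0.62,0,0,-9,0,0,0,0.62,0,0,-13,0,0,0,0.62,0,0,-17,0,0,0,0.62,0,2,-18,0,0,0,0.62,0,5,-18,0,0,0,0.62,0,8,-18,0,0,0,0.5,0,11,-18,0,0,0,0.5,0,14,-18,0,0,0,0.5,0,17,-18,0,0,0,0.5]'
python3 - <<'E'
from h import *
c,im=snap("top")
for d in robot.trace("top","used1"):print(round(d['conf'],2),np.round(d['rect']),back(c,d['rect'][:2],.03).round(3))
g=np.array([.6188,.3226,.1279])
go(g+[0,0,.06],np.degrees(ST['A'][2]))
E
```

```text
t: 35.12
tool_pos: [0.4457, -0.2836, 0.0137]
ee_rot: [[-0.998, -0.065, -0.007], [-0.065, 0.998, -0.002], [0.007, -0.001, -1.0]]
force: [0.1, 0.1, 0.6]
width: 0.053
gripper_force: 0.0
t: 36.12
tool_pos: [0.4351, -0.1122, 0.1931]
ee_rot: [[-0.998, -0.065, -0.008], [-0.065, 0.998, -0.001], [0.008, -0.001, -1.0]]
force: [1.6, -0.0, -0.4]
width: 0.0427
gripper_force: 0.0
0.74 [406. 192.  13.  20.] [ 0.544 -0.276  0.03 ]
0.7 [249. 208.  37.  51.] [0.513 0.143 0.03 ]
0.68 [243. 212.  22.  44.] [0.503 0.16  0.03 ]
0.67 [411. 229.  18.  17.] [ 0.444 -0.284  0.03 ]
0.53 [411. 211.  17.  15.] [ 0.492 -0.286  0.03 ]
shift [-21.39  41.7    0.42] rot [ 0.006 -0.005 -1.569] dist mm 469
```

```bash
python3 -m inch '[-1,3,0,0,0,0.12,0.5,-3,6,0,0,0,0.24,0.5,-5,9.5,0,0,0,0.36,0.5,-7,13,0,0,0,0.48,0.5,-9,16.5,0,0,0,0.6,0.5,-11,20,0,0,0,0.72,0.5,-13,23.5,0,0,0,0.84,0.5,-15,27,0,0,0,0.96,0.5,-17,30.5,0,0,0,1.08,0.5,-19,34,0,0,0,1.2,0.5,-21,37.5,0,0,0,1.32,0.5,-21.4,41,0,0,0,1.44,0.5]'
python3 -c "
from h import *
go(np.array([.6188,.3226,.1279])+[0,0,.05],np.degrees(ST['A'][2]))"
```

```text
t: 37.22
tool_pos: [0.6254, 0.3094, 0.1904]
ee_rot: [[-0.188, 0.982, -0.006], [0.982, 0.188, -0.003], [-0.001, -0.007, -1.0]]
force: [0.3, -0.7, -1.0]
width: 0.0426
gripper_force: 0.0
shift [ 1.42 -0.39  1.25] rot [-0.007  0.002  0.119] dist mm 19
```

```bash
python3 -m inch '[1.4,-0.4,0.5,0,0,0.119,0.5,1.4,-0.4,1.2,0,0,0.119,0.5,1.4,-0.4,3,0,0,0.119,0.5,1.4,-0.4,5,0,0,0.119,0.5,1.4,-0.4,6.25,0,0,0.119,0.5,1.4,-0.4,6.25,0,0,0.119,0.5,1.4,-0.4,6.25,0,0,0.119,0,1.4,-0.4,6.25,0,0,0.119,0,1.4,-0.4,6.25,0,0,0.119,0,1.4,-0.4,6.25,0,0,0.119,0,1.4,-0.4,6.25,0,0,0.119,0,1.4,-0.4,6.25,0,0,0.119,0]'
```

```text
t: 38.22
tool_pos: [0.6166, 0.3226, 0.13]
ee_rot: [[-0.079, 0.997, -0.005], [0.997, 0.079, 0.0], [0.001, -0.005, -1.0]]
force: [4.0, -0.9, 5.4]
width: 0.0086
gripper_force: 29.6
```

```bash
python3 -m inch '[0,-1.31,-1.1,0,0,0,0,0,-3.29,-2.24,0,0,0,0,0,-5.44,-2.96,0,0,0,0,0,-7.7,-3.24,0,0,0,0,0,-9.98,-3.07,0,0,0,0,0,-12.17,-2.44,0,0,0,0,0,-14.2,-1.4,0,0,0,0,0,-15.97,0.03,0,0,0,0,0,-17.43,1.78,0,0,0,0,0,-18.51,3.79,0,0,0,0,0,-19.17,5.97,0,0,0,0,0,-19.2,6.4,0,0,0,0]'
python3 -m inch '[0,0,0,0,0,0,0,0,0,0,0,0,0,0]'
python3 -m inch '[0,0,-0.3,0,0,0,0.5,0,0,-0.3,0,0,0,0.5,0,0,-0.3,0,0,0,0.5,0,0,-3,0,0,0,0.5,0,0,-7,0,0,0,0,0,0,-7,0,0,0,0,0,0,-7,0,0,0,0,0,0,-7,0,0,0,0]'
python3 -c "
from h import *
for k in 'ABCD':print(k,end=' ');go(grip(k,0)+[0,0,.03],np.degrees(ST[k][2]))"
```

```text
t: 39.22
tool_pos: [0.4252, 0.3097, 0.0669]
ee_rot: [[-0.08, 0.997, -0.003], [0.997, 0.08, 0.004], [0.004, -0.002, -1.0]]
force: [0.4, -0.3, 36.5]
width: 0.009
gripper_force: 36.8
t: 39.38
tool_pos: [0.4252, 0.3095, 0.0678]
ee_rot: [[-0.08, 0.997, -0.004], [0.997, 0.08, 0.003], [0.003, -0.004, -1.0]]
force: [3.6, 3.5, 9.3]
width: 0.009
gripper_force: 34.2
t: 40.05
tool_pos: [0.4235, 0.3068, 0.1357]
ee_rot: [[-0.079, 0.997, -0.008], [0.997, 0.079, -0.002], [-0.001, -0.009, -1.0]]
force: [0.1, -0.6, -0.1]
width: 0.0
gripper_force: 0.0
A shift [0.26 0.19 1.57] rot [-0.009  0.001  0.009] dist mm 16
B shift [-14.56   0.96   1.57] rot [-0.009  0.001 -0.056] dist mm 147
C shift [-27.11   2.21   1.57] rot [-0.008  0.001  0.149] dist mm 272
D shift [-40.78   0.11   1.6 ] rot [-0.008  0.002  0.185] dist mm 408
```

```bash
python3 -m inch '[-4,0.3,0,0,0,0,0,-8,0.6,0,0,0,0,0,-12,0.9,0,0,0,0,0,-14.5,0.9,0,0,0,0,0,-14.5,0.9,1.5,0,0,0,0,-14.5,0.9,3,0,0,0,0,-14.5,0.9,3.6,0,0,0,0,-14.5,0.9,4,0,0,0,0,-14.5,0.9,4.2,0,0,0,0,-14.5,0.9,4.4,0,0,0,0,-14.5,0.9,4.4,0,0,0,0]'
python3 -m inch '[0,0,-2,0,0,0,0,0,0,-4,0,0,0,0,-4,0.4,-4.2,0,0,0,0,-8,0.9,-4.2,0,0,0,0,-12.5,1.3,-4.2,0,0,0,0,-12.5,1.3,-2.5,0,0,0,0,-12.5,1.3,-1,0,0,0,0,-12.5,1.3,-0.4,0,0,0,0,-12.5,1.3,-0.2,0,0,0,0,-12.5,1.3,0,0,0,0,0,-12.5,1.3,0,0,0,0,0]'
```

```text
t: 40.97
tool_pos: [0.4428, 0.1629, 0.0935]
ee_rot: [[-0.08, 0.997, -0.01], [0.997, 0.08, -0.003], [-0.002, -0.01, -1.0]]
force: [-11.4, -7.4, 35.7]
width: -0.0
gripper_force: 18.2
t: 41.88
tool_pos: [0.4664, 0.0393, 0.0936]
ee_rot: [[-0.08, 0.997, -0.009], [0.997, 0.08, -0.003], [-0.002, -0.009, -1.0]]
force: [-9.9, -7.2, 32.4]
width: 0.0
gripper_force: 16.2
```

```bash
python3 -m inch '[0,0,-3,0,0,0,0,0,0,-6,0,0,0,0,0,0,-9,0,0,0,0,0,-3,-11,0,0,0,0.3,0,-6,-12,0,0,0,0.3,0,-8,-13,0,0,0,0.3,0,-8,-13,0,0,0,0.3]'
python3 - <<'E'
from h import *
c,im=snap("top");crop(im,(165,130,280,120),2.85,"end1")
c,im=snap("side");crop(im,(220,120,250,260),2.3,"end2")
E
```

```text
t: 42.47
tool_pos: [0.385, 0.0343, 0.2244]
ee_rot: [[-0.082, 0.997, -0.007], [0.997, 0.082, -0.001], [-0.001, -0.008, -1.0]]
force: [0.7, 0.0, -0.4]
width: 0.0258
gripper_force: 0.0
```

View pics/end1.png

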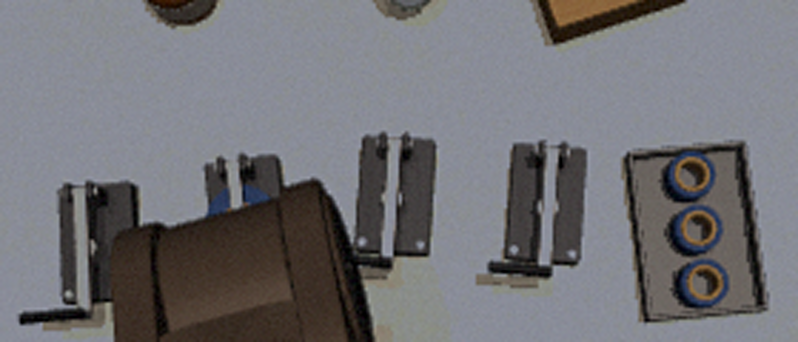

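View pics/end2.png

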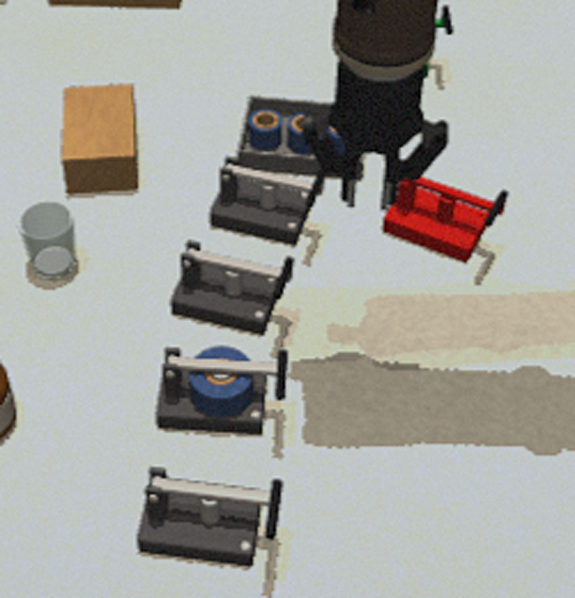

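The pictures show all three rolls flat in a row in the tray, at crop pixels (690,176), (697,230) and (704,284). All four grey levers are shut, and the full roll is on its post at (220,380) in the side crop.

```bash
python3 -c "
from rig import robot
print(robot.close_job())"
```

```text
the job is handed in; nothing more can be done
None
```

The job is handed in: all three run-down rolls lie side by side in the tray, the full roll is still on its post, all four levers are shut, and the jar, glass and carton were left alone.

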